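# Slide the tablet box into its runners under the rail shelf and latch it

### The job

Slide the flat white tablet box along the worktop, without lifting it, into the open end of the two runners under the rail shelf, and push it fully home against the end stop under the low board. Then swing the steel latch bar at the open end all the way round until it lies across behind the box. Leave the jug, jar, brush, mug and scrubbing block where they are.

Things in the scene. Friction and masses are not known exactly. Their poses are not given: they have to be found in the camera images.
- tablet_box: closed white plastic box, a solid block 160 long (its x) x 92 wide (its y), 48 high, 0.4 kg, on a foot flange 160 x 120, 8 thick, sticking out 14 along both long sides. Origin: centre of its underside, z up. It lies flat before the runners' open end, roughly lengthwise, +x end towards them. Too wide to grasp: push its upright faces; it stays where it is left.
- rail_shelf: fixed aluminium rail shelf. Origin: on the worktop, midway between the two runners at their open end; +x points into the runners, +y to the latch side, z up. Runner walls at y = +-62 to +-74 run from x = 0 to 190, 16 high; lips reach in to y = +-52, 11.5 to 16 high, so the box can enter only from x = 0. Flared guides without lips widen from +-62 at x = 0 to about +-75 at x = -32.
- stop_face (a point): middle of the end stop's face at worktop level, x = 180, y = 0 in the shelf's frame; 30 high. Fully home the box's +x end touches it, its origin at x = 100, y = 0 in the shelf's frame.
- board_edge (a point): middle of the low board's front edge, on its underside: x = 85, y = 0, 56 high in the shelf's frame. The board reaches to x = 235, y = +-125, top at 68 with side rims to 86; posts at x = 228 carry a rail at 318 with a hanging ladle.
- latch_bar (a joint): latch angle, rad, about its vertical pivot: 0 = fully open, pointing out of the runners' open end (20 degrees from the shelf's -x towards its +y); 1.92 = its end stop, fully closed, lying across the track along the shelf's -y. It points at 160 degrees + joint, anticlockwise from above, from the shelf's +x. Turns lightly (0.05 N m friction), stays where it is left.
- latch_pivot (a point): pivot of the latch on top of the +y runner, at x = 6, y = 68, height 17 in the shelf's frame. The steel bar is 12 wide, from 17 to 29 high, and reaches 77 from the pivot; closed, it lies 8 mm behind a box that is home.
- latch_peg (a point): centre of the top of the upright steel peg on the latch bar, 12 in diameter, standing to 53 high, 60 from the pivot: push it sideways to swing the bar.
- creamer_jug: grey ceramic jug, 80 high, 72 in diameter, beside the shelf on the robot's side; origin: centre of underside. Leave alone.
- clip_jar: glass jar with clip lid, 107 high, 80 in diameter, on the low board; origin: centre of underside. Leave alone.
- dish_brush: orange dish brush lying on the far side of the worktop, 280 long along its x, 32 high; origin: at worktop level, at the middle of its handle. Leave alone.
- mug: white mug, 90 high, 80 in diameter, handle at its +y, beside the low board on the far side; origin: centre of underside. Leave alone.
- scrub_block: cork scrubbing block 100 x 65 x 30, lying near the robot; origin: centre of underside. Leave alone.
Things that resemble listed ones, but are neither listed nor needed, are in the scene too. Of the things that look like the tablet_box, the larger one is meant.

How it is judged:
On the way, in this order (a step that is already met when the one before it is completed fails the run):
1. the box's nose is inside the runners, flat and in line, with the latch still open (x of tablet_box in the frame of rail_shelf above -0.05 m and y of tablet_box in the frame of rail_shelf between -0.004 and 0.004 m and angle between the x axis of tablet_box and the x axis of rail_shelf, either way round below 0.05 rad and angle between tablet_box's own z axis and vertical below 0.04 rad and height (world z) of tablet_box below 0.006 m and value of joint latch_bar below 0.8 rad), for 0.1 s.
2. the box is home against the end stop with the latch still open (x of tablet_box in the frame of rail_shelf above 0.095 m and y of tablet_box in the frame of rail_shelf between -0.004 and 0.004 m and angle between the x axis of tablet_box and the x axis of rail_shelf, either way round below 0.05 rad and angle between tablet_box's own z axis and vertical below 0.04 rad and height (world z) of tablet_box below 0.006 m and value of joint latch_bar below 1.2 rad), for 0.2 s.
At the end, for the whole second after the job is handed in: The box lies flat in the runners within 5 mm of the end stop (its origin beyond x = 95 mm and within 4 mm of the centre line in the shelf's frame, in line within 0.05 rad), at rest, and the latch bar is closed behind it (joint above 1.77 rad) and still (x of tablet_box in the frame of rail_shelf above 0.095 m and y of tablet_box in the frame of rail_shelf between -0.004 and 0.004 m and angle between the x axis of tablet_box and the x axis of rail_shelf, either way round below 0.05 rad and angle between tablet_box's own z axis and vertical below 0.04 rad and height (world z) of tablet_box below 0.006 m and value of joint latch_bar above 1.77 rad and linear speed of tablet_box below 0.01 m/s and velocity of joint latch_bar below 0.05 rad/s); the robot touches nothing.
It fails at once if the box is lifted or tipped (height (world z) of tablet_box above 0.03 m or angle between tablet_box's own z axis and vertical above 0.2 rad).
It fails at once if a bystander is moved by more than 30 mm (distance of any of creamer_jug, clip_jar, dish_brush, mug, scrub_block from where it was at the start of the episode above 0.03 m).
It also fails if it takes over 67 s, if anything falls off the work surface, if the arm or the gripper's body presses on something with over 40 N, if the wrist force passes 120 N, or if a joint passes its speed limit or range.

### The arm

A 7-joint arm with a two-finger parallel gripper is mounted at the origin on the work surface. World frame = base frame: x ahead of the robot, y to its left, z up, the work surface at z = 0. Lengths are in m, angles in rad, forces in N, time in s.
With the tool pointing down it reaches from about 0.425 to 0.925 m from the base axis. Payload 6.8 kg.
Tool frame: the origin (TCP) lies at the very end of the fingers, on their centre line; the grasp point (between the pads) lies bot.grip_point_offset behind it (bot.grip_point_offset is the distance from the TCP to the grasp point, in m); z points along the fingers, y is the line along which they close (so a half turn about z gives the same grasp; the last joint's range is limited). The gripper opens to 85 mm and grips with 20 to 120 N. Pads are 22 mm wide; open, the fingers measure 114 mm over their backs; the gripper's body (76 mm by 85 mm) begins 54 mm behind the grasp point. The pads swing forward as they close: fully open they stand 13 mm farther back than shut.
Start: joints at [1.11, 0.477, 0.022, 1.555, -0.011, 1.109, -0.083], TCP at [0.233, -0.633, 0.231] pointing down, gripper open.
Joint ranges: [-2.96, 2.96], [-0.34, 2.1], [-1.41, 1.46], [0.24, 2.44], [-1.37, 4.51], [0.17, 1.92], [-2.96, 2.96]. Speed limits (rad/s): [2.39, 2.39, 3.14, 3.14, 3.14, 3.14, 3.14].

### API

Orientations are given as a unit quaternion [w, x, y, z].
In Python, from station import bot, imaging gives the robot as it stands. The module is installed in compiled form; this text tells all that it offers.
- The arm moves only by the tool carry_out, never from a script. Its argument "targets" is one flat list of numbers, 5 for each row, row after row: the closure in counts, from 0 (fully open) to 255 (shut), then the shift along the world's x, y, z in mm, then the turn about the world's z in degrees. A call has 1 to 20 rows; each row shifts and turns the commanded pose from where the row before left it; what a row does not reach is not made up. A row lasts 1/10 s, in which the tool goes at most 50 mm and 8.59 degrees, less where a joint would pass 70% of its speed; a pose out of reach is approached as far as the arm can. A call is refused whole if a number of a shift passes 50 or a number of a turn 8.59, either way. A call with a gripper value outside its range is refused whole. The fingers move at their own pace and stop on an object; "newtons" is the grip in N (left out, the last holds). Time passes only in rows, so rows that do not move let the fingers close. It gives the time, the measured TCP pose, the force, the opening and the grip force at its end, in the units of the state.
- bot.get_obs(): the state, without advancing time (a new reading comes with each control period).
- imaging.read_camera(name): name is "side" or "top" or "wrist"; returns a dict with "frame" (384x512x3 uint8, red, green, blue), "fov_y" (degrees; the focal length in pixels is half the picture's height over the tangent of half this angle, whatever the lens; pixels are square), "cx", "cy" (the principal point, pixels), "k1" (the pictures are not rectified: a ray, as slopes to the right and down, at radius r is drawn at 1 + k1 r^2 times it, then the intrinsics apply), "pose" (4x4, takes a point from camera to world coordinates); the wrist camera has in their place "tool_from_camera" (4x4, takes a point from camera to tool coordinates, whose origin is the TCP and whose axes are the flange's). Camera axes: x right, y up, looking along -z (the intrinsics and any distortion apply to the point x, -y, -z); pixel columns grow to the right and rows downward; lengths in m; the calibration is good to about 2 mm. A picture is of the moment at which its call begins: read the wrist's pose just before it. There is no depth.
- bot.hand_in(): hands the job in; it is judged then, once.
The state is a dict: "t": time; "q": joint angles; "joint_vel": joint speeds; "joint_torque": joint torques, N m; "eef_pos": TCP position; "tool_rot": TCP orientation; "contact_force": force on the tool from outside, world axes, zero at the start; "torque": the same for the moment, N m; "gripper_width": opening from 0.0 (shut) to 1.0 (fully open); "grasp_force": force on a finger pad.
Only numpy, scipy, OpenCV 4.12 (cv2) and the standard library are available. Lean on these libraries where they do the work, as an engineer would, in place of code of your own. Each camera call takes 0.05 s, during which the arm holds its last target. There are 200 camera calls.

## Working session

There is one attempt and no reset: what is moved stays moved. The work goes in short steps, Python scripts to look and compute and a tool call to move; the robot and the scene stay as the last step left them, time stands still between calls to the robot, and variables do not carry over. Pictures are saved under pics/ and viewed, at most 10 in all, crops included, and the job is handed in when it is done.

Besides the shell and the picture viewer there is one more tool, called after "Emit:" by a JSON object that holds its "op" and its "data". carry_out: Moves the arm, as the interface text tells. Its arguments: {"type":"object","properties":{"targets":{"type":"array","items":{"type":"number"}},"newtons":{"type":"number"}},"required":["targets"]}

```bash
mkdir -p pics; cat > h.py <<'E'
import numpy as np, cv2
from station import bot, imaging
def K(c):
    H=c["frame"].shape[0]; f=H/2/np.tan(np.radians(c["fov_y"])/2)
    return np.array([[f,0,c["cx"]],[0,f,c["cy"]],[0,0,1.]]), np.array([c["k1"],0,0,0,0.])
def pose(c,o=None):
    if "pose" in c: return np.array(c["pose"])
    w,x,y,z=o["tool_rot"]; from scipy.spatial.transform import Rotation as R
    T=np.eye(4);T[:3,:3]=R.from_quat([x,y,z,w]).as_matrix();T[:3,3]=o["eef_pos"]
    return T@np.array(c["tool_from_camera"])
def plane(c,uv,z,o=None):
    k,d=K(c); T=pose(c,o)
    # drawn = ray*(1+k1 r^2): same as opencv's radial model
    n=cv2.undistortPoints(np.array(uv,float).reshape(-1,1,2),k,d).reshape(-1,2)
    r=np.c_[n[:,0],-n[:,1],-np.ones(len(n))]@T[:3,:3].T
    return T[:3,3]+r*((z-T[2,3])/r[:,2])[:,None]
def proj(c,P,o=None):
    k,d=K(c); T=pose(c,o); p=(np.array(P,float)-T[:3,3])@T[:3,:3]
    p=p*[1,-1,-1]
    return cv2.projectPoints(p.reshape(-1,1,3),np.zeros(3),np.zeros(3),k,d)[0].reshape(-1,2)
def snap(name,fn):
    o=bot.get_obs(); c=imaging.read_camera(name); cv2.imwrite("pics/"+fn,c["frame"][:,:,::-1]); return c,o
E
python3 - <<'E'
from h import *
ims=[]
for n in("top","side"):
    c,o=snap(n,n+"0.png"); print(n,c["fov_y"],c["k1"],np.round(c["pose"],3).tolist())
o=bot.get_obs();print(o["t"],o["eef_pos"],o["tool_rot"],bot.grip_point_offset)
for n in("top","side"):
    i=cv2.imread(f"pics/{n}0.png"); cv2.imwrite(f"pics/{n}0b.png",cv2.resize(i,(800,600),interpolation=cv2.INTER_CUBIC))
E
```

```text
top 45.731557266766124 0.019261376609444943 [[-0.147, 0.963, -0.224, 0.278], [-0.989, -0.144, 0.03, 0.078], [-0.003, 0.226, 0.974, 1.206], [0.0, 0.0, 0.0, 1.0]]
side 52.85835493961845 -0.05317905742080088 [[0.981, 0.151, -0.122, 0.362], [-0.193, 0.698, -0.69, -0.823], [-0.019, 0.7, 0.714, 0.972], [0.0, 0.0, 0.0, 1.0]]
0.1 [ 0.23300997 -0.63294901  0.2304169 ] [-7.90007775e-04  9.84483595e-01  1.75474739e-01 -2.08608072e-04] 0.0187
```

View pics/top0b.png

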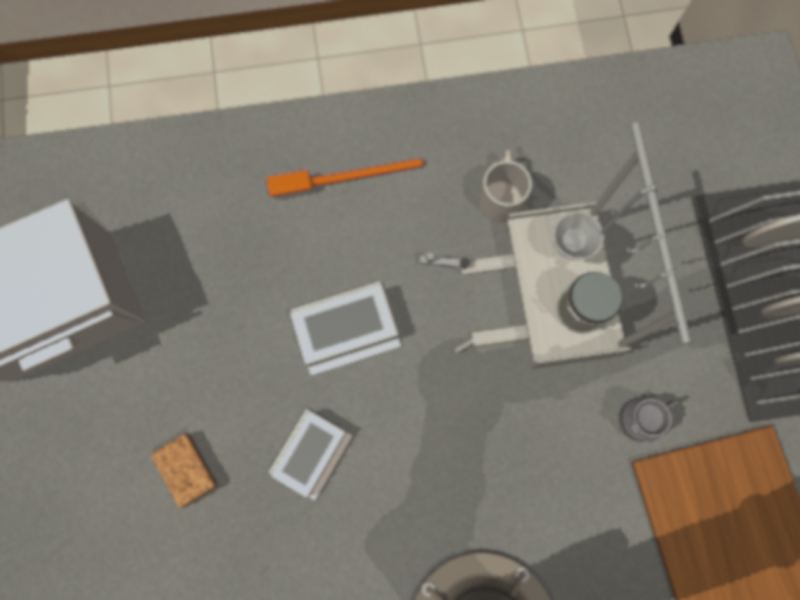

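View pics/side0b.png

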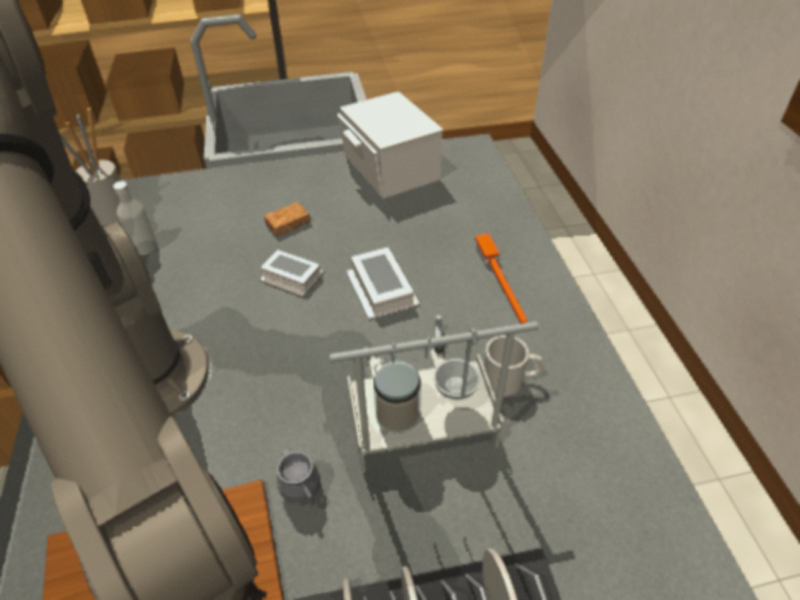

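```bash
python3 - <<'E'
from h import *
i=cv2.imread("pics/top0.png")[120:320,165:425]
cv2.imwrite("pics/crop1.png",cv2.resize(i,None,fx=3,fy=3,interpolation=cv2.INTER_CUBIC))
c=imaging.read_camera("top")
for n,s in dict(block=[(120,300)],box=[(221,206)],small=[(199,291)],pivot=[(296,168)],board=[(365,180)]).items(): print(n,plane(c,s,0.03))
hsv=cv2.cvtColor(c["frame"],cv2.COLOR_RGB2HSV)
m=((hsv[...,2]>175)&(hsv[...,1]<40)).astype(np.uint8)
cs,_=cv2.findContours(m,cv2.RETR_EXTERNAL,cv2.CHAIN_APPROX_NONE)
for k in cs:
    if cv2.contourArea(k)>200: 
        print(cv2.contourArea(k),cv2.boundingRect(k),cv2.minAreaRect(k),cv2.approxPolyDP(k,3,True).reshape(-1,2).tolist())
E
```

```text
block [[0.31045211 0.42534582 0.03      ]]
box [[0.50989809 0.1448692  0.03      ]]
small [[0.30272591 0.22756102 0.03      ]]
pivot [[ 0.58263838 -0.06690079  0.03      ]]
board [[ 0.52291292 -0.24239957  0.03      ]]
1252.0 (173, 264, 46, 53) ((195.66310119628906, 289.8009338378906), (27.94097900390625, 47.429222106933594), 30.5792236328125) [[198, 264], [173, 301], [194, 316], [218, 279]]
2010.0 (187, 181, 66, 51) ((218.9964599609375, 206.18862915039062), (34.957828521728516, 60.72879409790039), 72.6459732055664) [[241, 181], [187, 199], [196, 231], [252, 213]]
1379.0 (326, 140, 61, 88) ((356.452880859375, 180.41510009765625), (88.45849609375, 46.44070816040039), 79.3803482055664) [[327, 141], [342, 226], [386, 213], [365, 213], [349, 198], [343, 180], [356, 170], [356, 165], [338, 155], [340, 140]]
4254.5 (0, 129, 69, 96) ((21.275867462158203, 175.81036376953125), (71.82463073730469, 77.07687377929688), 66.80140686035156) [[43, 129], [0, 146], [0, 224], [68, 193]]
1107.0 (17, 55, 62, 30) ((47.00654602050781, 69.29912567138672), (23.459060668945312, 63.37249755859375), 82.40535736
[... 623 characters left out ...]
, 41]]
1240.0 (270, 19, 69, 32) ((303.6953430175781, 34.81451416015625), (23.188013076782227, 66.51432037353516), 81.17961883544922) [[334, 21], [308, 23], [299, 28], [289, 26], [290, 33], [282, 39], [280, 32], [272, 28], [273, 49], [337, 41]]
862.5 (203, 8, 65, 30) ((234.51927185058594, 22.514583587646484), (22.47685432434082, 64.49286651611328), 82.14668273925781) [[265, 9], [211, 15], [224, 19], [213, 29], [203, 30], [204, 36], [219, 36], [235, 28], [247, 30], [252, 27], [252, 15], [266, 23]]
324.0 (334, 0, 35, 20) ((351.3000183105469, 10.099992752075195), (14.758047103881836, 36.224300384521484), 63.43495178222656) [[367, 1], [355, 0], [355, 5], [335, 11], [334, 16], [344, 19], [368, 9]]
```

View pics/crop1.png

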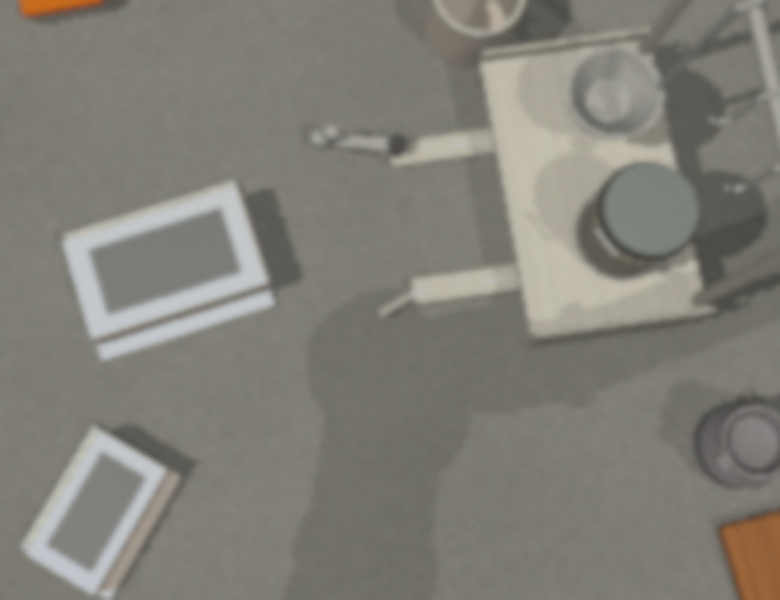

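```bash
python3 - <<'E'
from h import *
c=imaging.read_camera("top")
q=lambda L:[(165+(u+.5)/3-.5,120+(v+.5)/3-.5) for u,v in L]
print("boxtop",plane(c,q([(65,240),(236,181),(270,284),(93,338)]),.048).round(4).tolist())
print("flange",plane(c,q([(101,359),(273,303)]),.008).round(4).tolist())
print("-y runner",plane(c,q([(411,277),(414,303),(513,265),(518,290)]),.016).round(4).tolist())
print("+y runner",plane(c,q([(393,166),(495,152),(491,128)]),.016).round(4).tolist())
print("board",plane(c,q([(482,60),(530,330)]),.068).round(4).tolist())
print("peg",plane(c,q([(322,131)]),.053).round(4).tolist())
print("pivot",plane(c,q([(397,144)]),.029).round(4).tolist())
for n,p,z in(("jar",(648,212),.107),("jar2",(617,80),.1),("mug",(478,5),.09),("jug",(752,440),.08),("brush",(60,5),.02),("rail",(758,5),.318)):print(n,plane(c,q([p]),z).round(3).tolist())
E
```

```text
boxtop [[0.5362, 0.2305, 0.048], [0.5663, 0.0771, 0.048], [0.4719, 0.061, 0.048], [0.4482, 0.2165, 0.048]]
flange [[0.4348, 0.2165, 0.008], [0.4614, 0.0602, 0.008]]
-y runner [[0.4651, -0.0634, 0.016], [0.4419, -0.0621, 0.016], [0.4624, -0.1543, 0.016], [0.4398, -0.1545, 0.016]]
+y runner [[0.5671, -0.0645, 0.016], [0.5663, -0.1574, 0.016], [0.589, -0.1579, 0.016]]
board [[0.6374, -0.1511, 0.068], [0.398, -0.1479, 0.068]]
peg [[0.5986, -0.0038, 0.053]]
pivot [[0.5834, -0.0698, 0.029]]
jar [[0.475, -0.254, 0.107]]
jar2 [[0.593, -0.254, 0.1]]
mug [[0.68, -0.152, 0.09]]
jug [[0.283, -0.306, 0.08]]
brush [[0.763, 0.214, 0.02]]
rail [[0.569, -0.295, 0.318]]
```

Emit:
{"op": "carry_out", "data": {"targets": [0,0,0,45,-7,0,0,0,45,-7,0,0,0,45,-7,0,0,0,35,0,0,14,43,0,0,0,14,43,0,0,0,14,43,0,0,0,14,43,0,0,0,14,43,0,0,0,14,43,0,0,0,14,43,0,0,0,14,43,0,0,0,14,43,0,0,0,14,43,0,0,0,14,43,0,0,0,14,43,0,0,0,14,43,0,0,0,14,43,0,0,0,14,43,0,0]}}

```text
t: 2.1
eef_pos: [0.4433, 0.0133, 0.4015]
tool_rot: [0.0, 1.0, -0.007, 0.0]
contact_force: [1.0, -0.2, -0.2]
gripper_width: 0.999
grasp_force: 0.0
```

```bash
python3 - <<'E'
from h import *
c,o=snap("wrist","w1.png"); print(o["t"],o["eef_pos"],o["tool_rot"],o["q"].round(2) if hasattr(o["q"],"round") else o["q"])
print(c["tool_from_camera"].round(3).tolist() if hasattr(c["tool_from_camera"],"round") else c["tool_from_camera"],c["fov_y"],c["k1"])
cv2.imwrite("pics/w1b.png",cv2.resize(cv2.imread("pics/w1.png"),(800,600),interpolation=cv2.INTER_CUBIC))
E
```

```text
2.1 [0.44325983 0.01331642 0.40147163] [ 1.89456840e-04  9.99975392e-01 -7.00646135e-03  2.98312313e-04] [ 0.36 -0.01 -0.52  1.8  -0.01  1.36 -1.74]
[[-0.001, 0.955, 0.298, 0.075], [1.0, 0.001, 0.0, -0.0], [-0.0, 0.298, -0.955, -0.144], [0.0, 0.0, 0.0, 1.0]] 62.445928593016575 -0.07691780420723018
```

View pics/w1b.png

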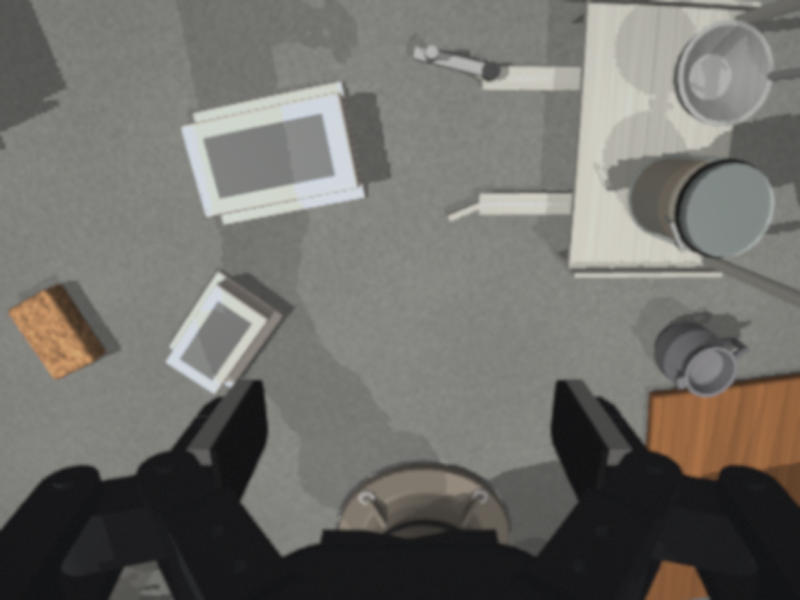

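```bash
python3 - <<'E'
from h import *
c=imaging.read_camera("wrist");o=bot.get_obs()
q=lambda L:[((u+.5)*.64-.5,(v+.5)*.64-.5) for u,v in L]
P=lambda L,z:plane(c,q(L),z,o)[:,:2]
t=P([(183,127),(338,95),(358,186),(206,215)],.048);print("top",t.round(4).tolist(),t.mean(0))
print("ang",np.degrees([np.arctan2(*(t[1]-t[0])[::-1]),np.arctan2(*(t[2]-t[3])[::-1])]))
f=P([(194,116),(343,83),(364,197),(222,222)],.008);print("fl",f.round(4).tolist(),f[[1,2]].mean(0))
r=P([(481,193),(478,215),(570,193),(570,215),(485,66),(482,89),(580,66),(580,90)],.016);print("run",r.round(4).tolist())
b=P([(588,5),(570,265)],.068);print("board",b.round(4).tolist())
print("peg",P([(431,51)],.053),"piv",P([(490,71)],.029))
E
```

```text
top [[0.5344, 0.2393], [0.5606, 0.0857], [0.4748, 0.0693], [0.4477, 0.2258]] [0.50436651 0.1550195 ]
ang [-80.32296896 -80.16639583]
fl [[0.5464, 0.2439], [0.5755, 0.0856], [0.4595, 0.0673], [0.4339, 0.2253]] [0.51752566 0.07646969]
run [[0.4641, -0.0574], [0.4408, -0.055], [0.4644, -0.1527], [0.4409, -0.1546], [0.5902, -0.0575], [0.5683, -0.0551], [0.5915, -0.1534], [0.5684, -0.155]]
board [[0.6359, -0.1404], [0.3985, -0.1421]]
peg [[ 0.59824155 -0.00209452]] piv [[ 0.58389655 -0.06067588]]
```

Emit:
{"op": "carry_out", "data": {"targets": [0,-8,46,-45,0,0,-8,46,-45,0,0,-7,45,-45,0,0,0,0,-45,0,0,0,0,-45,0,0,0,0,-45,0,0,0,0,-45,0,0,0,0,-40,0,0,0,0,-24,0,0,0,0,-10,0,0,0,0,0,0]}}

```text
t: 3.3
eef_pos: [0.4248, 0.1173, 0.042]
tool_rot: [0.0, 1.0, -0.007, -0.001]
contact_force: [-0.4, 0.0, -0.5]
gripper_width: 0.998
grasp_force: 0.0
```

```bash
python3 - <<'E'
from h import *
c,o=snap("wrist","w2.png"); print(o["eef_pos"],o["contact_force"])
cs,_=snap("side","s2.png")
a=cv2.imread("pics/w2.png"); b=cv2.resize(cv2.imread("pics/s2.png")[100:250,120:400],(560,300),interpolation=cv2.INTER_CUBIC)
m=np.zeros((600,560,3),np.uint8);m[:300]=b;m[300:,:400]=cv2.resize(a,(400,300));cv2.imwrite("pics/m2.png",m)
E
```

```text
[0.42482628 0.11725867 0.04199928] [-0.43699204  0.004203   -0.52832778]
```

View pics/m2.png

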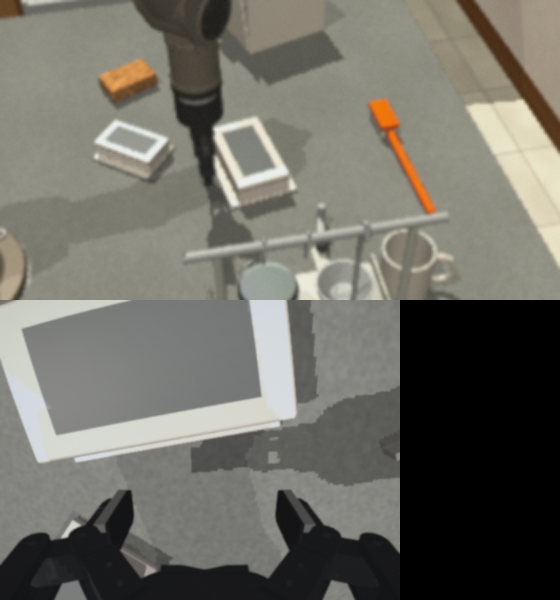

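Emit:
{"op": "carry_out", "data": {"targets": [0,-4,18,0,0,0,0,18,0,0,0,0,0,-15,0,0,0,0,-14,0,0,0,0,0,0]}}

```text
t: 3.9
eef_pos: [0.4217, 0.1536, 0.0142]
tool_rot: [0.0, 1.0, -0.007, 0.0]
contact_force: [-1.3, -0.9, -0.1]
gripper_width: 0.999
grasp_force: 0.0
```

Emit:
{"op": "carry_out", "data": {"targets": [0,5,0,0,0,0,5,0,0,0,0,5,0,0,0,0,4,0,0,0,0,4,0,0,0,0,4,0,0,0,0,4,0,0,0,0,4,0,0,0,0,0,0,0,0]}}

```text
t: 4.8
eef_pos: [0.4573, 0.1536, 0.0138]
tool_rot: [-0.0, 1.0, -0.007, 0.0]
contact_force: [0.1, -0.9, -0.3]
gripper_width: 1.0
grasp_force: 0.0
```

```bash
python3 - <<'E'
from h import *
c,o=snap("wrist","w3.png"); print(o["eef_pos"],o["contact_force"])
cv2.imwrite("pics/w3b.png",cv2.resize(cv2.imread("pics/w3.png"),(800,600),interpolation=cv2.INTER_CUBIC))
E
```

```text
[0.45726895 0.15363792 0.01377175] [ 0.1179272  -0.91832533 -0.26089823]
```

View pics/w3b.png

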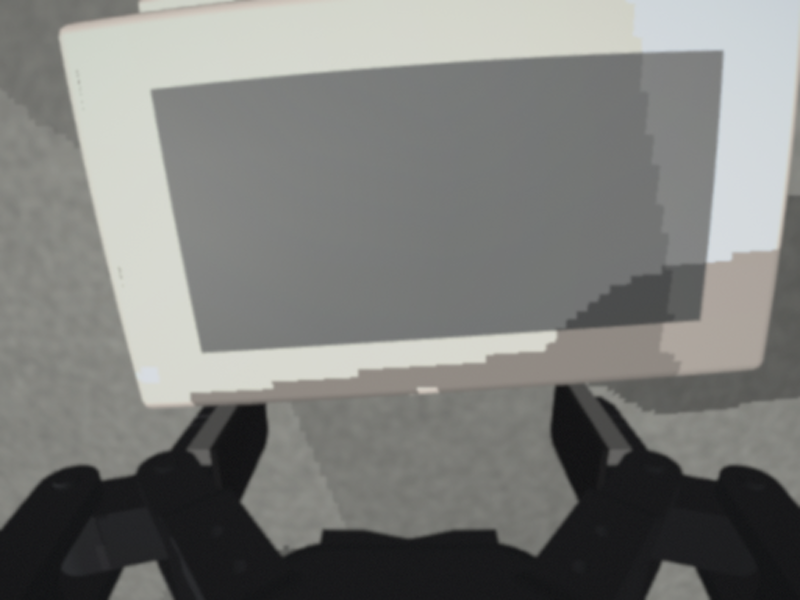

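```bash
python3 - <<'E'
from h import *
c=imaging.read_camera("wrist");o=bot.get_obs()
q=lambda L:[((u+.5)*.64-.5,(v+.5)*.64-.5) for u,v in L]
t=plane(c,q([(147,405),(762,368),(62,32)]),.048,o);print(t.round(4))
E
```

```text
[[0.4686 0.2209 0.048 ]
 [0.4762 0.0632 0.048 ]
 [0.5567 0.2256 0.048 ]]
```

Emit:
{"op": "carry_out", "data": {"targets": [0,2,0,0,0,0,2,0,0,0,0,0,0,0,0]}}

```text
t: 5.2
eef_pos: [0.4606, 0.1537, 0.0138]
tool_rot: [0.0, 1.0, -0.007, 0.0]
contact_force: [0.3, 0.1, 0.2]
gripper_width: 1.0
grasp_force: 0.1
```

```bash
python3 - <<'E'
from h import *
c,o=snap("wrist","w4.png"); print(o["eef_pos"],o["contact_force"])
hsv=cv2.cvtColor(c["frame"],cv2.COLOR_RGB2HSV)
g=cv2.cvtColor(c["frame"],cv2.COLOR_RGB2GRAY).astype(int)
# near edge of the white top: lowest bright pixel per column
R=[]
for u in list(range(100,130,4))+list(range(180,345,8))+list(range(420,480,6)):
    col=c["frame"][:,u].astype(int); w=np.where((col[:,0]>125)&(abs(col[:,0]-col[:,2])<60))[0]; w=w[(w<300)&(w>150)]
    if len(w): R.append((u,w.max()+.5))
P=plane(c,R,.048,o); print(np.c_[R,P[:,:2]].round(4)[::3])
m=np.polyfit(P[:,1],P[:,0],1); print(m)
E
```

```text
[0.46062551 0.15365413 0.01375998] [0.29931605 0.10800968 0.17185378]
[[1.000e+02 2.885e+02 4.584e-01 2.212e-01]
 [1.120e+02 2.805e+02 4.624e-01 2.152e-01]
 [1.240e+02 2.655e+02 4.695e-01 2.090e-01]
 [1.880e+02 2.995e+02 4.533e-01 1.845e-01]
 [2.120e+02 2.565e+02 4.735e-01 1.731e-01]
 [2.360e+02 2.725e+02 4.662e-01 1.640e-01]
 [2.600e+02 2.905e+02 4.575e-01 1.546e-01]
 [2.840e+02 2.535e+02 4.744e-01 1.450e-01]
 [3.080e+02 2.805e+02 4.619e-01 1.352e-01]
 [3.320e+02 2.715e+02 4.659e-01 1.257e-01]
 [4.260e+02 2.895e+02 4.559e-01 8.540e-02]
 [4.440e+02 2.995e+02 4.504e-01 7.640e-02]
 [4.620e+02 2.975e+02 4.509e-01 6.830e-02]]
[0.0769381  0.44856188]
```

Emit:
{"op": "carry_out", "data": {"targets": [0,-8,0,0,0,0,-8,0,0,0,100,0,0,40,0,100,0,0,40,0,100,0,0,40,0,100,6.5,10.5,0,8.5,100,6.5,10.5,0,8.5,100,6.5,10.5,0,8.5,100,6.5,10.5,0,8.5,100,6.5,10.5,0,8.5,100,6.5,10.5,0,8.5,100,6.5,10.5,0,8.5,100,6.5,10.5,0,8.5,100,6.5,10.5,0,8.5,100,6.5,10.5,0,8.5,100,6.5,10.5,0,5.5,100,0,0,0,0]}}

```text
t: 6.95
eef_pos: [0.5155, 0.2704, 0.1335]
tool_rot: [-0.001, 0.708, 0.706, 0.0]
contact_force: [-1.4, 0.1, 0.7]
gripper_width: 0.609
grasp_force: 0.0
```

```bash
python3 - <<'E'
from h import *
c,o=snap("wrist","w5.png"); print(o["eef_pos"],o["tool_rot"],o["q"])
cv2.imwrite("pics/w5b.png",cv2.resize(cv2.imread("pics/w5.png"),(800,600),interpolation=cv2.INTER_CUBIC))
E
```

```text
[0.51547676 0.27041505 0.13353189] [-5.72017270e-04  7.08137766e-01  7.06074011e-01  2.60582672e-04] [ 0.09619926  0.61592777 -0.93369047  1.82507661  0.58229582  1.00197371
 -1.08161423]
```

View pics/w5b.png

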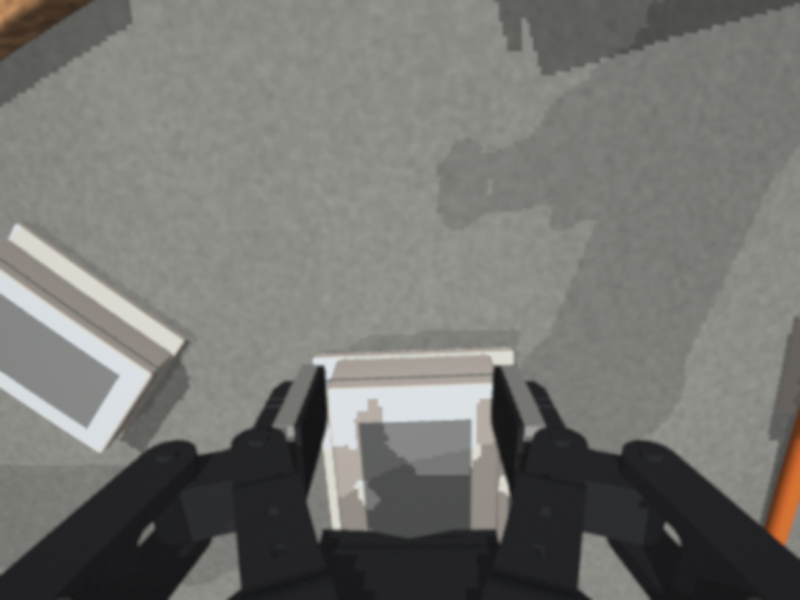

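```bash
python3 - <<'E'
from h import *
c=imaging.read_camera("wrist");o=bot.get_obs()
q=lambda L:[((u+.5)*.64-.5,(v+.5)*.64-.5) for u,v in L]
print(plane(c,q([(314,356),(513,349)]),.008,o).round(4).tolist(),plane(c,q([(329,383),(494,378)]),.048,o).round(4).tolist())
c=imaging.read_camera("top");i=c["frame"][:,:,::-1]
j=cv2.resize(i[140:250,165:365],(800,440),interpolation=cv2.INTER_CUBIC);cv2.imwrite("pics/t5.png",j)
E
```

```text
[[0.4571, 0.2216, 0.008], [0.5755, 0.2252, 0.008]] [[0.4725, 0.2246, 0.048], [0.5576, 0.2269, 0.048]]
```

Emit:
{"op": "carry_out", "data": {"targets": [100,0,0,-40,0,100,0,0,-40,0,100,0,0,-33,0,100,0,-10,0,0,100,0,-10,0,0,100,0,-6,0,0,100,0,-4,0,0,100,0,-4,0,0,100,0,-4,0,0,100,0,-6,0,0,100,0,-8,0,0,100,0,-8,0,0,100,0,-8,0,0,100,0,-8,0,0,100,0,-8,0,0,100,0,-8,0,0,100,0,-8,0,0,100,0,0,0,0]}}

```text
t: 8.9
eef_pos: [0.5158, 0.1668, 0.0204]
tool_rot: [0.0, 0.71, 0.705, -0.001]
contact_force: [0.1, -0.1, 0.8]
gripper_width: 0.606
grasp_force: 0.0
```

```bash
python3 - <<'E'
from h import *
c,o=snap("wrist","w6.png"); print(o["eef_pos"],o["contact_force"])
t,_=snap("top","t6.png")
j=cv2.resize(cv2.imread("pics/t6.png")[140:250,165:365],(800,440),interpolation=cv2.INTER_CUBIC);cv2.imwrite("pics/t6b.png",j)
E
```

```text
[0.51583151 0.16681323 0.02035461] [ 0.06375641 -0.09830092  0.79362963]
```

View pics/t6b.png

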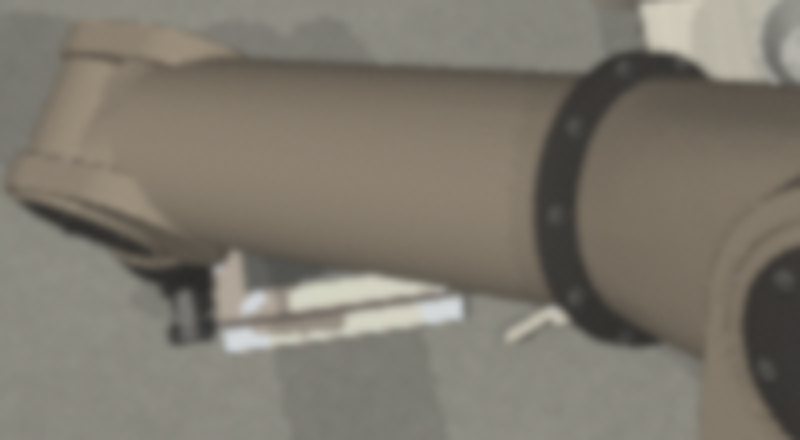

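```bash
python3 - <<'E'
from h import *
t=imaging.read_camera("top");print(plane(t,[(165+226/4,140+350/4),(165+463/4,140+319/4),(165+508/4,140+340/4)],.008).round(4).tolist())
print(bot.get_obs()["q"],bot.get_obs()["joint_torque"])
c,o=snap("side","s6.png")
a=cv2.imread("pics/s6.png");b=cv2.imread("pics/w6.png")
m=np.zeros((600,800,3),np.uint8);m[:384,:512]=a;m[384:,:288]=cv2.resize(b,(288,216));cv2.imwrite("pics/m6.png",m)
E
```

```text
[[0.4567, 0.1523, 0.008], [0.454, -0.006, 0.008], [0.4357, -0.0332, 0.008]]
[ 0.19285118  0.71051315 -0.81788665  1.97768424  0.74144714  0.78297512
 -1.06897422] [ 3.80332349e-01 -5.32343495e+01 -1.23299637e+01 -1.62991852e+01
  2.17020238e-02  2.89558293e-02  5.33373895e-03]
```

View pics/m6.png

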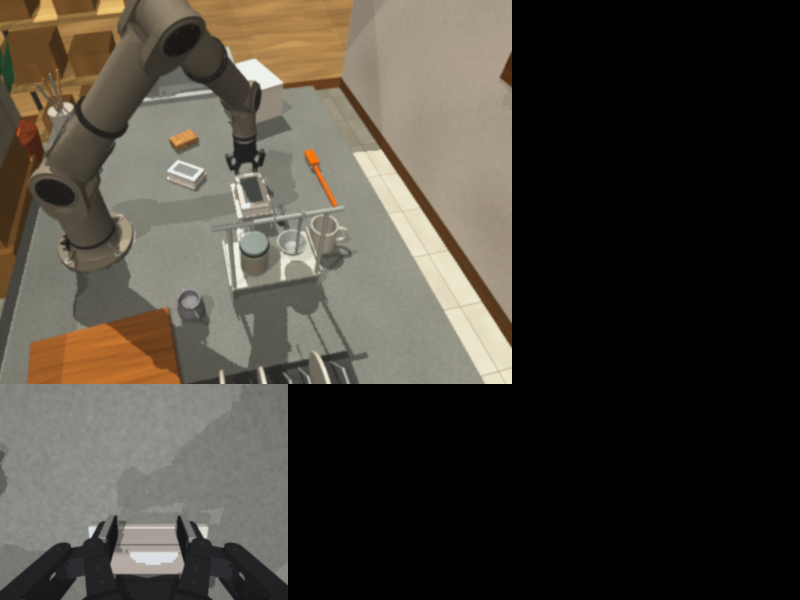

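Emit:
{"op": "carry_out", "data": {"targets": [100,0,-8,0,0,100,0,-8,0,0,100,0,-8,0,0,100,0,-8,0,0,100,0,-8,0,0,100,0,-6,0,0,100,0,-5,0,0,100,0,-4,0,0,100,0,-4,0,0,100,0,-4,0,0,100,0,-4,0,0,100,0,-4,0,0,100,0,-4,0,0]}}

```text
t: 10.4
eef_pos: [0.5159, 0.0939, 0.0208]
tool_rot: [-0.0, 0.709, 0.705, 0.0]
contact_force: [-0.5, 2.7, 1.8]
gripper_width: 0.609
grasp_force: 1.2
```

Emit:
{"op": "carry_out", "data": {"targets": [100,0,-4,0,0,100,0,-4,0,0,100,0,-4,0,0,100,0,-4,0,0,100,0,-4,0,0,100,0,-4,0,0,100,0,-4,0,0,100,0,-4,0,0,100,0,-4,0,0,100,0,-4,0,0]}}

```text
t: 11.4
eef_pos: [0.5159, 0.0538, 0.0207]
tool_rot: [-0.0, 0.709, 0.705, -0.0]
contact_force: [0.8, 2.3, 2.1]
gripper_width: 0.605
grasp_force: 1.2
```

```bash
python3 - <<'E'
from h import *
for n in("side","top","wrist"): c,o=snap(n,n+"7.png")
m=np.zeros((600,800,3),np.uint8)
m[:300,:400]=cv2.resize(cv2.imread("pics/side7.png")[130:280,200:400],(400,300),interpolation=cv2.INTER_CUBIC)
m[:300,400:]=cv2.resize(cv2.imread("pics/wrist7.png"),(400,300))
m[300:,:400]=cv2.resize(cv2.imread("pics/top7.png")[130:280,200:400],(400,300),interpolation=cv2.INTER_CUBIC)
cv2.imwrite("pics/m7.png",m);print(o["eef_pos"],o["contact_force"])
E
```

```text
[0.51581769 0.05290824 0.02056362] [-0.07289306 -0.38494339 -0.19803103]
```

Emit:
{"op": "carry_out", "data": {"targets": [100,0,-6,0,0,100,0,-6,0,0,100,0,-6,0,0,100,0,-6,0,0,100,0,-6,0,0,100,0,-6,0,0,100,0,-6,0,0,100,0,-6,0,0,100,0,-6,0,0,100,0,-6,0,0,100,0,-6,0,0,100,0,-6,0,0,100,0,-6,0,0,100,0,-6,0,0,100,0,-6,0,0,100,0,-4,0,0]}}

```text
t: 13.15
eef_pos: [0.516, -0.0405, 0.0208]
tool_rot: [0.0, 0.709, 0.705, -0.0]
contact_force: [-0.1, 1.1, -0.8]
gripper_width: 0.607
grasp_force: 0.6
```

Emit:
{"op": "carry_out", "data": {"targets": [100,0,-4,0,0,100,0,-4,0,0,100,0,-4,0,0,100,0,-3,0,0,100,0,-3,0,0,100,0,-2,0,0]}}

```text
t: 13.75
eef_pos: [0.5159, -0.0601, 0.0208]
tool_rot: [0.0, 0.709, 0.705, -0.0]
contact_force: [-0.7, 1.8, -0.4]
gripper_width: 0.609
grasp_force: 0.6
```

Emit:
{"op": "carry_out", "data": {"targets": [100,0,-2,0,0,100,0,-2,0,0,100,0,-2,0,0]}}

```text
t: 14.05
eef_pos: [0.5159, -0.0659, 0.0208]
tool_rot: [-0.0, 0.709, 0.705, 0.0]
contact_force: [0.2, 2.3, -1.5]
gripper_width: 0.611
grasp_force: 0.7
```

Emit:
{"op": "carry_out", "data": {"targets": [100,0,-2,0,0,100,0,-2,0,0]}}

```text
t: 14.25
eef_pos: [0.5159, -0.0699, 0.0208]
tool_rot: [-0.0, 0.709, 0.705, 0.0]
contact_force: [-0.2, 1.7, -0.1]
gripper_width: 0.612
grasp_force: 0.8
```

Emit:
{"op": "carry_out", "data": {"targets": [100,0,-2,0,0,100,0,-1,0,0]}}

```text
t: 14.45
eef_pos: [0.5161, -0.0708, 0.0209]
tool_rot: [-0.001, 0.709, 0.706, 0.001]
contact_force: [-0.4, 9.0, -0.5]
gripper_width: 0.609
grasp_force: 4.3
```

Emit:
{"op": "carry_out", "data": {"targets": [100,0,-1,0,0,100,0,-1,0,0,100,0,0,0,0,100,0,0,0,0]}}

```text
t: 14.85
eef_pos: [0.5161, -0.0707, 0.021]
tool_rot: [-0.002, 0.708, 0.706, 0.002]
contact_force: [-0.8, 10.7, -0.6]
gripper_width: 0.605
grasp_force: 5.6
```

Emit:
{"op": "carry_out", "data": {"targets": [100,0,10,0,0,100,0,15,0,0,100,0,20,0,0,255,0,0,40,0,255,0,0,40,0,255,28,5,0,0,255,28,5,0,0,255,28,5,0,0,255,27,5,0,0,255,0,0,0,0,255,0,0,0,0]}}

```text
t: 15.95
eef_pos: [0.6267, -0.0099, 0.1004]
tool_rot: [-0.0, 0.709, 0.705, -0.0]
contact_force: [0.2, -0.1, 0.0]
gripper_width: 0.002
grasp_force: 0.0
```

```bash
python3 - <<'E'
from h import *
c,o=snap("wrist","w8.png"); print(o["eef_pos"],o["gripper_width"])
for n in("side","top"): snap(n,n+"8.png")
m=np.zeros((600,800,3),np.uint8)
m[:300,:400]=cv2.resize(cv2.imread("pics/side8.png")[100:250,200:400],(400,300),interpolation=cv2.INTER_CUBIC)
m[:300,400:]=cv2.resize(cv2.imread("pics/wrist8.png"),(400,300))
m[300:,:400]=cv2.resize(cv2.imread("pics/top8.png")[130:280,200:400],(400,300),interpolation=cv2.INTER_CUBIC)
cv2.imwrite("pics/m8.png",m)
E
```

```text
[ 0.62668915 -0.00994747  0.10042585] 0.0018184156375417055[ WARN:0@3.893] global loadsave.cpp:275 findDecoder imread_('pics/wrist8.png'): can't open/read file: check file path/integrity
Traceback (most recent call last):
cv2.error: OpenCV(4.12.0) /io/opencv/modules/imgproc/src/resize.cpp:4208: error: (-215:Assertion failed) !ssize.empty() in function 'resize'
```

Emit:
{"op": "carry_out", "data": {"targets": [255,4,1,0,0,255,0,0,-30,0,255,0,0,-20,0,255,0,0,-14,0,255,0,0,0,0]}}

```text
t: 16.6
eef_pos: [0.6292, -0.0093, 0.0344]
tool_rot: [-0.001, 0.709, 0.705, -0.002]
contact_force: [-0.4, -0.8, -0.4]
gripper_width: -0.003
grasp_force: 0.0
```

Emit:
{"op": "carry_out", "data": {"targets": [255,-8,0.6,0,0,255,-8,0.6,0,0,255,-8,0.6,0,0,255,-8,0.6,0,0,255,-8,0.6,0,0,255,-8,-1,0,0,255,-8,-1,0,0,255,-8,-1,0,0,255,-8,-1,0,0]}}

```text
t: 17.5
eef_pos: [0.5581, -0.0098, 0.0367]
tool_rot: [-0.0, 0.709, 0.705, 0.0]
contact_force: [-0.6, 0.6, 0.4]
gripper_width: 0.002
grasp_force: 0.3
```

Emit:
{"op": "carry_out", "data": {"targets": [255,-6,-5,0,0,255,-6,-5,0,0,255,-6,-5,0,0,255,-5,-5,0,0,255,-5,-5,0,0,255,-4,-5,0,0,255,-2,-4,0,0,255,0,-4,0,0]}}

```text
t: 18.3
eef_pos: [0.5243, -0.0482, 0.0366]
tool_rot: [-0.0, 0.709, 0.705, -0.0]
contact_force: [-0.5, 1.4, 0.1]
gripper_width: -0.004
grasp_force: 0.5
```

```bash
python3 - <<'E'
from h import *
m=np.zeros((600,800,3),np.uint8)
for n in("side","top","wrist"): c,o=snap(n,n+"9.png")
m[:300,:400]=cv2.resize(cv2.imread("pics/side9.png")[100:250,200:400],(400,300),interpolation=cv2.INTER_CUBIC)
m[:300,400:]=cv2.resize(cv2.imread("pics/wrist9.png"),(400,300))
m[300:,:400]=cv2.resize(cv2.imread("pics/top9.png")[130:280,200:400],(400,300),interpolation=cv2.INTER_CUBIC)
cv2.imwrite("pics/m9.png",m)
E
```

Emit:
{"op": "carry_out", "data": {"targets": [255,0,-2,0,0,255,0,-2,0,0,255,0,0,0,0]}}

```text
t: 18.75
eef_pos: [0.525, -0.051, 0.0368]
tool_rot: [-0.0, 0.709, 0.706, 0.0]
contact_force: [-1.3, 3.1, -0.1]
gripper_width: 0.001
grasp_force: 1.5
```

Emit:
{"op": "carry_out", "data": {"targets": [255,0,-2,0,0,255,0,-1,0,0,255,0,0,0,0]}}

```text
t: 19.05
eef_pos: [0.525, -0.0514, 0.0369]
tool_rot: [-0.001, 0.708, 0.706, 0.002]
contact_force: [-0.7, 9.7, -0.1]
gripper_width: -0.003
grasp_force: 4.7
```

Emit:
{"op": "carry_out", "data": {"targets": [255,0,15,0,0,255,0,20,0,0,255,0,10,40,0,255,0,30,40,0,255,0,45,30,0,255,0,45,30,0,255,0,45,0,0,255,0,0,0,0]}}

```text
t: 19.85
eef_pos: [0.5243, 0.1564, 0.1746]
tool_rot: [-0.0, 0.706, 0.709, 0.003]
contact_force: [-0.3, 0.0, 0.9]
gripper_width: 0.003
grasp_force: 0.0
```

```bash
python3 - <<'E'
from h import *
m=np.zeros((600,800,3),np.uint8)
for n in("side","top","wrist"): c,o=snap(n,n+"A.png")
m[:300,:400]=cv2.resize(cv2.imread("pics/sideA.png")[130:280,200:400],(400,300),interpolation=cv2.INTER_CUBIC)
m[:300,400:]=cv2.resize(cv2.imread("pics/wristA.png"),(400,300))
m[300:,:400]=cv2.resize(cv2.imread("pics/topA.png")[110:260,240:440],(400,300),interpolation=cv2.INTER_CUBIC)
cv2.imwrite("pics/mA.png",m);print(o["eef_pos"],o["contact_force"])
E
```

```text
[0.52460153 0.1495258  0.17234586] [-0.08057826 -0.07800718 -0.33438872]
```

View pics/mA.png

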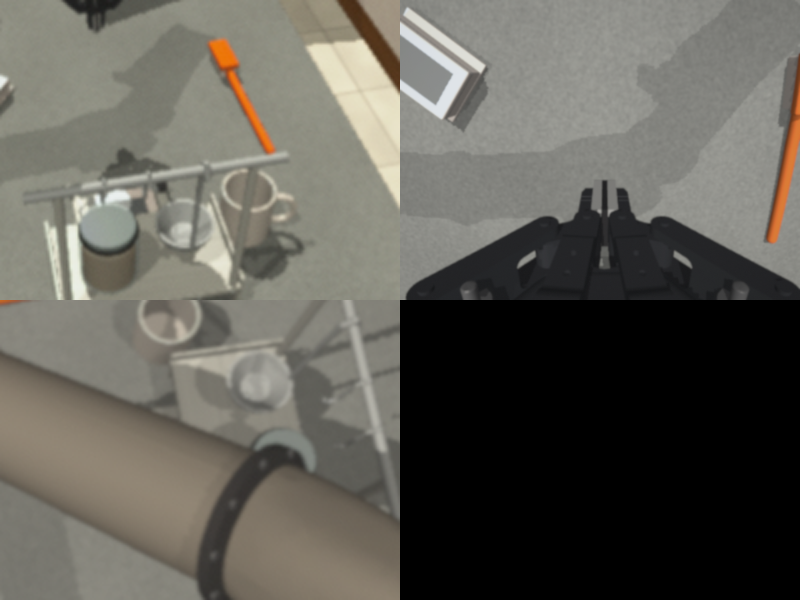

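Emit:
{"op": "carry_out", "data": {"targets": [255,-7,-9,20,-8.5,255,-7,-9,20,-8.5,255,-7,-9,20,-8.5,255,-7,-9,20,-8.5,255,-7,-9,20,-8.5,255,-7,-9,20,-8.5,255,-7,-9,20,-8.5,255,-7,-9,20,-8.5,255,-7,-9,20,-8.5,255,-7,-9,20,-8.5,255,-7,-9,20,-5,255,0,0,0,0,255,0,0,0,0]}}

```text
t: 21.3
eef_pos: [0.4479, 0.0479, 0.3918]
tool_rot: [0.0, 1.0, -0.003, -0.0]
contact_force: [-1.4, -0.8, -0.2]
gripper_width: 0.002
grasp_force: 0.0
```

```bash
python3 - <<'E'
from h import *
c,o=snap("wrist","wB.png"); print(o["eef_pos"],o["tool_rot"])
f=c["frame"]
# box end: brightness along the shelf axis direction at box-top height, several lateral offsets
for lat in(-.04,.04):
    ys=np.arange(-.04,-.15,-.005); uv=proj(c,np.c_[np.full_like(ys,.516+lat),ys,np.full_like(ys,.048)],o)
    print("top",lat,[(round(y*1000),int(f[int(v),int(u)].mean())) for y,(u,v) in zip(ys,uv)])
# latch bar: profile over y at bar height, at x midway along the closed bar, and where open bar was
g=cv2.cvtColor(f,cv2.COLOR_RGB2GRAY)
L=lambda P:[int(g[int(v),int(u)]) for u,v in proj(c,P,o)]
for x in(.57,.55,.54):
    ys=np.arange(-.03,-.1,-.004);print("bar x",x,L(np.c_[np.full_like(ys,x),ys,np.full_like(ys,.029)]))
E
```

```text
[0.4478641  0.04793523 0.39183719] [ 4.38206555e-04  9.99994492e-01 -3.28993971e-03 -1.30895989e-05]
top -0.04 [(-40, 138), (-45, 138), (-50, 140), (-55, 140), (-60, 140), (-65, 136), (-70, 129), (-75, 159), (-80, 155), (-85, 222), (-90, 225), (-95, 225), (-100, 225), (-105, 225), (-110, 224), (-115, 224), (-120, 225), (-125, 224), (-130, 224), (-135, 224), (-140, 224), (-145, 218)]
top 0.04 [(-40, 138), (-45, 131), (-50, 116), (-55, 120), (-60, 171), (-65, 189), (-70, 134), (-75, 125), (-80, 142), (-85, 217), (-90, 223), (-95, 222), (-100, 223), (-105, 223), (-110, 222), (-115, 222), (-120, 222), (-125, 222), (-130, 222), (-135, 222), (-140, 222), (-145, 216)]
bar x 0.57 [140, 141, 139, 139, 136, 131, 124, 126, 135, 191, 190, 157, 146, 187, 192, 188, 190, 195]
bar x 0.55 [137, 137, 138, 136, 136, 129, 124, 123, 142, 190, 188, 158, 104, 141, 150, 219, 222, 222]
bar x 0.54 [138, 141, 136, 138, 125, 123, 125, 123, 131, 192, 190, 149, 123, 141, 159, 215, 223, 223]
```

```bash
python3 -c "
from station import bot
print(bot.hand_in())"
```

```text
the job is handed in; nothing more can be done
None
```

I pushed the tablet box home against the end stop, swung the latch bar closed behind it and handed the job in at about 21 s. The last wrist image shows both in place, the arm never touched the jug, jar, brush, mug or scrubbing block, and the hand-in returned no verdict.

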